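Tap a pile of wooden coasters square in its tray

ROBOT

A 7-joint arm with a two-finger parallel gripper is mounted at the origin on a cart in front of the work surface, level with it; the furniture and walls round the work are solid. World frame = base frame: x ahead of the robot, y to its left, z up, the work surface at z = 0. Lengths are in mm, angles in rad, forces in N, time in s.
With the tool pointing down it reaches from about 425 to 875 mm from the base axis. Payload 9.9 kg.
Tool frame: the origin (TCP) lies at the very end of the fingers, on their centre line; the grasp point (between the pads) lies 19 mm behind it; z points along the fingers, y is the line along which they close (so a half turn about z gives the same grasp; the last joint's range is limited). The gripper opens to 85 mm and grips with 20 to 120 N. Pads are 22 mm wide; open, the fingers measure 114 mm over their backs; the gripper's body (76 mm by 85 mm) begins 54 mm behind the grasp point. The pads swing forward as they close: fully open they stand 13 mm farther back than shut.
Start: joints at [-1.277, 0.576, 0.025, 1.437, -0.015, 1.129, -0.057], TCP at [248.985, 627.404, 231.289] pointing down, gripper open.
Joint ranges: [-2.76, 2.76], [-0.34, 2.15], [-1.52, 1.57], [0.19, 2.46], [-1.09, 4.23], [0.17, 1.99], [-2.82, 2.82]. Speed limits (rad/s): [2.22, 2.22, 3.01, 3.01, 3.14, 3.14, 3.14].

INTERFACE

Orientations are given as a 3x3 rotation matrix whose columns are the frame's x, y, z axes.
In Python, from bench import env, imaging gives the robot as it stands (env), with the cameras (imaging).
- The arm moves only by the shell command python3 nudge.py 'ROWS'. ROWS is one flat JSON list of numbers that holds 1 to 20 rows one after another, with no inner brackets; each row has 7 numbers: dx, dy, dz in shares of 500 mm (1.0 is 500 mm), then a rotation vector rx, ry, rz in a scale on which 1.0 is 2 pi rad, then the finger opening in mm; each row is the pose to reach, as a shift and turn from the pose commanded when the command began, along the tool's axes at that moment; what a row does not reach only later rows make up. A row lasts 1/8 s, in which the tool goes at most 62.5 mm and 0.188 rad, less where a joint would pass 70% of its speed; a pose out of reach is approached as far as the arm can. The fingers move at their own pace and stop on an object; the grip force is fixed at half the most. Time passes only in rows, so rows that do not move let the fingers close. It prints the time, the measured TCP pose, the force, the opening and the grip force at its end. A shift or turn number past 1, either way, is cut back to 1. Input that does not fit is refused with a message, and nothing moves.
- env.read_state(): the state, without advancing time (a new reading comes with each control period).
- imaging.read_camera(name): name is "scene" or "top" or "wrist"; returns a dict with "color" (420x560x3 uint8, red, green, blue), "intrinsics" (3x3 intrinsics, pixels), "R" (3x3) and "t" (3): a world point X has camera coordinates R X + t. Camera axes: x right, y down, z forward; pixel columns grow to the right and rows downward; lengths in mm; the calibration is good to about 2 mm. The wrist camera is an equidistant fisheye: a pixel r from the principal point sees the ray r / f radians off the axis. A picture is of the moment at which its call begins. There is no depth.
- env.finish_job(): hands the job in; it is judged then, once.
The state is a dict: "clock": time; "joints": joint angles; "joint_velocities": joint speeds; "joint_torque": joint torques, N m; "position": TCP position; "orientation": TCP orientation; "force": force on the tool from outside, world axes, zero at the start; "wrist_torque": the same for the moment, N m; "gripper_width": finger opening in mm; "grip_force": force on a finger pad.
Only numpy, scipy, OpenCV 4.12 (cv2) and the standard library are available. Lean on these libraries where they do the work, as an engineer would, in place of code of your own. Each camera call takes 0.05 s, during which the arm holds its last target. There are 200 camera calls.

TASK

Square up the untidy pile of four wooden coasters in the wooden tray: tap the pile gently back, away from you, until you feel it come home against the tray's back stop, and only then tap it sideways to the right until you feel it home against the side stop. In the end all four coasters lie flush, edge over edge and square with the tray; never push hard, and leave the candle and the spice jar beside the tray where they stand.

Things in the scene. Friction and masses are not known exactly. Their poses are not given: they have to be found in the camera images.
- tray: dark wooden coaster tray fixed to the worktop. Origin on the worktop; x away from the robot, y left (turned up to 0.35 rad), z up. Floor 6 mm thick, x -85 to +108, y -108 to +85 mm; open at front (-x) and left (+y). Coaster centres start within x -15 to +2, y -2 to +15 mm, clear of both stops. The pile slides under 1 to 3 N; a rise to about 12 N means it is home; over 45 N spoils the job
- back_slot (a point): fixed point of the tray at its x +77.5, y +9, z +42 mm: middle of the range of the back stop, a wooden bar along the tray's y (y -57 to +75 mm, top 42 mm above the worktop). It is clamped by hand anywhere along its slot: its inner face lies at tray x +65 to +90 mm, square with the tray; exactly where is not told and must be felt. It does not yield to gentle pushes
- side_slot (a point): the same for the side stop, on the tray's right, at tray x -9, y -77.5, z +42 mm: a wooden bar along the tray's x (x -75 to +57 mm, same height), its inner face clamped anywhere from tray y -65 to -90 mm; to be felt as well
- coaster_1: Bottom coaster: square pale varnished wooden coaster with a darker disc inlaid on top, 100 x 100 x 8 mm, edges rounded 1.5 mm, about 0.06 kg. Origin: centre of its underside; x and y along its edges, z up. Starts in the tray's pile, up to 0.15 rad out of square with the tray
- coaster_2: Second coaster from below: square pale varnished wooden coaster with a darker disc inlaid on top, 100 x 100 x 8 mm, edges rounded 1.5 mm, about 0.06 kg. Origin: centre of its underside; x and y along its edges, z up. Starts in the tray's pile, up to 0.15 rad out of square with the tray
- coaster_3: Third coaster from below: square pale varnished wooden coaster with a darker disc inlaid on top, 100 x 100 x 8 mm, edges rounded 1.5 mm, about 0.06 kg. Origin: centre of its underside; x and y along its edges, z up. Starts in the tray's pile, up to 0.15 rad out of square with the tray
- coaster_4: Top coaster (the pile is 32 mm high, its top 38 mm above the worktop): square pale varnished wooden coaster with a darker disc inlaid on top, 100 x 100 x 8 mm, edges rounded 1.5 mm, about 0.06 kg. Origin: centre of its underside; x and y along its edges, z up. Starts in the tray's pile, up to 0.15 rad out of square with the tray
- candle: tea light in a round metal cup, 38 mm across, 15 mm high, loose on the worktop to the right of the tray, near its front. Origin: centre of its underside
- spice: spice jar with a dark cap, 41 mm across, 105 mm high, loose on the worktop to the right of the tray. Origin: centre of its underside

How it is judged:
By the outcome, as a careful person would: the job done as asked, in the order asked, and still so for the second after the job is handed in, with the robot touching nothing.
It also fails if it takes over 67 s, if anything falls off the work surface, if the arm or the gripper's body presses on something with over 40 N, if the wrist force passes 120 N, or if a joint passes its speed limit or range.

## Working session

There is one attempt and no reset: what is moved stays moved. The work goes in short steps, Python scripts to look and compute and a shell command to move; the robot and the scene stay as the last step left them, time stands still between calls to the robot, and variables do not carry over. Pictures are saved under pics/ and viewed, at most 10 in all, crops included, and the job is handed in when it is done.

```bash
ls; mkdir -p pics; python3 - <<'E'
from bench import env, imaging
import cv2,pickle
d={}
for n in("top","scene"):
    c=imaging.read_camera(n); d[n]=c
    cv2.imwrite(f"pics/{n}0.png",c["color"][:,:,::-1])
    print(n,c["intrinsics"],c["R"],c["t"])
pickle.dump(d,open("c0.pkl","wb"))
s=env.read_state(); print(s["clock"],s["position"],s["orientation"],s["force"],s["gripper_width"])
E
```

```text
bench.py
nudge.py
pics
top [[538.96816337   0.         279.58140735]
 [  0.         538.96816337 217.08137323]
 [  0.           0.           1.        ]] [[ 0.00802297 -0.99986752 -0.01416249]
 [-0.99498291 -0.00656976 -0.09982906]
 [ 0.09972279  0.01489236 -0.99490381]] [159.09833419 521.02847428 875.98697628]
scene [[527.0483471    0.         275.41752541]
 [  0.         527.0483471  204.23037221]
 [  0.           0.           1.        ]] [[-0.41285474 -0.91072425  0.01150223]
 [-0.61661653  0.2701891  -0.73944702]
 [ 0.67032456 -0.31237668 -0.67311648]] [332.4576775  287.06738161 606.08746212]
0.1 [248.83113218 627.01998708 230.5076294 ] [[-9.29473626e-01  3.68888218e-01 -5.10160272e-04]
 [ 3.68888567e-01  9.29472527e-01 -1.43038903e-03]
 [-5.34737046e-05 -1.51770118e-03 -9.99998847e-01]] [-0.16845173 -0.11558562 -0.39336448] 85.14372708985616
```

View pics/top0.png

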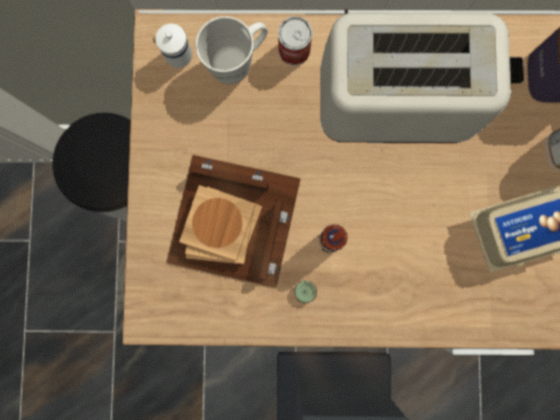

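View pics/scene0.png

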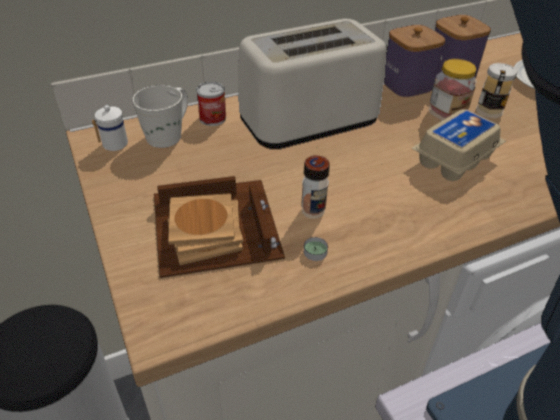

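The top view shows the tray with corners near (192,156), (300,179), (278,286) and (168,263). The pile is near (220,225), the spice jar at (334,238) and the candle at (305,292). The scene view confirms both bars, with the arm clear of the tray.

```bash
cat > h.py <<'E'
import numpy as np
def ray(c,u,v,z):
    K,R,t=c["intrinsics"],np.array(c["R"]),np.array(c["t"])
    d=R.T@np.linalg.solve(K,[u,v,1.]); o=-R.T@t
    return (o+d*(z-o[2])/d[2])[:2]
def proj(c,X):
    p=c["R"]@np.array(X,float)+c["t"]; q=c["intrinsics"]@p; return q[:2]/q[2]
E
python3 - <<'E'
import pickle,cv2,numpy as np
from h import *
c=pickle.load(open("c0.pkl","rb"))["top"]
print("cam",-np.array(c["R"]).T@c["t"])
im=c["color"][140:310,150:360,::-1]
cv2.imwrite("pics/crop0.png",cv2.resize(im,None,fx=3.5,fy=3.5,interpolation=cv2.INTER_CUBIC))
for p in[(192,156),(300,179),(278,286),(168,263)]:print(p,ray(c,*p,6))
print(ray(c,334,238,105),ray(c,305,292,15))
E
```

```text
cam [429.7821251  149.45476976 925.78978732]
(192, 156) [627.72777115 316.4057729 ]
(300, 179) [588.2891445  128.49491254]
(278, 286) [404.65141383 164.9600791 ]
(168, 263) [442.00210921 352.93758795]
[480.5909152   78.62112985] [395.31087072 119.52105535]
```

View pics/crop0.png

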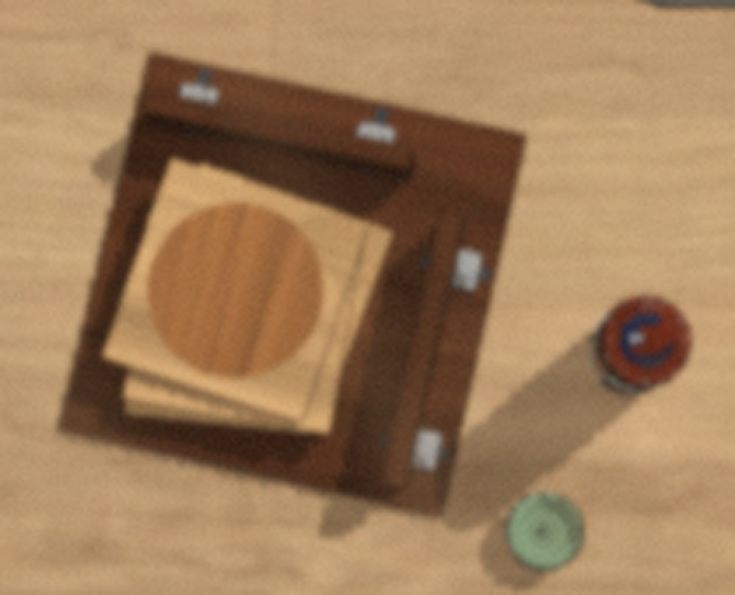

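The crop shows the tray corners at crop px (148,53), (526,133), (440,516) and (60,430). The back bar's inner top edge runs from (148,115) to (408,172), and the side bar lies between x≈350 and 460. The top coaster is turned and the lower ones stick out at the front and right.

```bash
cat >> h.py <<'E'
def T(yaw): return np.array([[np.cos(yaw),-np.sin(yaw)],[np.sin(yaw),np.cos(yaw)]])
E
python3 - <<'E'
import pickle,cv2,numpy as np
from h import *
c=pickle.load(open("c0.pkl","rb"))["top"]
f=lambda p,z:ray(c,p[0]/3.5+150,p[1]/3.5+140,z)
P=np.array([f(p,6) for p in[(148,53),(526,133),(440,516),(60,430)]])
Q=np.array([(108,85),(108,-108),(-85,-108),(-85,85)],float)
U,_,Vt=np.linalg.svd((Q-Q.mean(0)).T@(P-P.mean(0))); R=(U@Vt).T
o=P.mean(0)-R@Q.mean(0); yaw=np.arctan2(R[1,0],R[0,0])
print("tray",o,yaw,"resid",P-(Q@R.T+o))
g=lambda p,z:np.round((f(p,z)-o)@R,1)
print("back",g((148,115),42),g((408,172),42))
print("side",g((455,215),42),g((395,480),42),g((437,225),42),g((350,480),42))
print("top",[g(p,38) for p in[(172,158),(392,232),(325,432),(104,355),(300,420)]])
print("bot",[g(p,14) for p in[(125,415),(328,433)]])
np.savez("tray.npz",o=o,R=R,yaw=yaw)
for X in[(-110,5),(-95,5),(15,120),(15,85)]: w=o+R@X;print(X,w,np.hypot(*w))
E
```

```text
tray [507.06654768 255.42699563] -0.20869591651294606 resid [[-1.08812587 -0.26235248]
 [-0.30737157  0.61465968]
 [ 0.68359916  1.42990579]
 [ 0.71189828 -1.78221299]]
back [71.5 69.6] [ 71.1 -57.3]
side [ 55.8 -83.5] [-71.7 -82.9] [ 49.4 -76.2] [-76.2 -62.4]
top [array([54.3, 54.4]), array([ 42. , -55.9]), array([-57. , -45.8]), array([-44.1,  64.3]), array([-54., -33.])]
bot [array([-69.9,  52.6]), array([-57.2, -45.3])]
(-110, 5) [400.48925659 283.10877708] 490.451041701368
(-95, 5) [415.16378558 280.00101274] 500.7609569356054
(15, 120) [546.60319134 369.71546315] 659.8973954168259
(15, 85) [539.35174123 335.47489552] 635.1721863350127
```

```bash
cat > goal.py <<'E'
# usage: goal.py trayx trayy z yoff(angle of tool y from tray x) : delta in tool axes
import sys,numpy as np
from scipy.spatial.transform import Rotation as Ro
from bench import env, imaging
t=np.load("tray.npz"); s=env.read_state(); O=np.array(s["orientation"]); p=np.array(s["position"])
X,Y,Z,a=map(float,sys.argv[1:]); a+=float(t["yaw"])
y=np.array([np.cos(a),np.sin(a),0]); z=np.array([0,0,-1.]); G=np.c_[np.cross(y,z),y,z]
g=np.r_[t["o"]+t["R"]@[X,Y],Z]
print("d",np.round(O.T@(g-p),1),"rot",Ro.from_matrix(O.T@G).as_rotvec().round(4),"tray now",((p[:2]-t["o"])@t["R"]).round(1),p[2].round(1))
print("F tray",(np.array(s["force"][:2])@t["R"]).round(2),round(s["force"][2],2),"w",s["gripper_width"],"t",s["clock"])
E
python3 goal.py -112 4 60 1.5708
```

```text
d [-266.  -264.8  170.9] rot [-1.500e-03 -1.000e-04 -1.691e-01] tray now [-329.6  310. ] 230.5
F tray [-0.14 -0.15] -0.39 w 85.14372708985616 t 0.1
```

Careful with the scale: shifts go in shares of 500 mm and turns go in shares of 2 pi rad. That gives: -266 mm is -0.532, -265 mm is -0.53, -0.169 rad is -0.0269.

```bash
python3 nudge.py '[-0.12, -0.12, 0, 0, 0, -0.0269, 60, -0.24, -0.24, 0, 0, 0, -0.0269, 60, -0.36, -0.36, 0.04, 0, 0, -0.0269, 60, -0.48, -0.48, 0.16, 0, 0, -0.0269, 60, -0.532, -0.53, 0.24, 0, 0, -0.0269, 60, -0.532, -0.53, 0.342, 0, 0, -0.0269, 60, -0.532, -0.53, 0.342, 0, 0, -0.0269, 60, -0.532, -0.53, 0.342, 0, 0, -0.0269, 60, -0.532, -0.53, 0.342, 0, 0, -0.0269, 60]'; python3 goal.py -112 4 60 1.5708
python3 - <<'E'
from bench import env, imaging
import cv2
a=[imaging.read_camera(n)["color"][:,:,::-1] for n in("scene","wrist")]
cv2.imwrite("pics/s1.png",cv2.resize(cv2.hconcat([a[0][120:320,80:360],a[1][60:360,70:490][::1,::1][:200*300//200]]) if 0 else a[0][100:310,80:360],None,fx=2.8,fy=2.8))
E
```

```text
clock: 1.23
position: [398.5, 283.3, 60.3]
orientation: [[-0.978, 0.208, -0.001], [0.208, 0.978, -0.0], [0.0, -0.0, -1.0]]
force: [0.2, 0.4, 0.4]
gripper_width: 59.8
grip_force: 0.0
d [ 0.  -0.8  0.3] rot [-0.0002 -0.0005 -0.0005] tray now [-112.     4.8] 60.3
F tray [0.12 0.39] 0.43 w 59.7759035747102 t 1.225
```

View pics/s1.png

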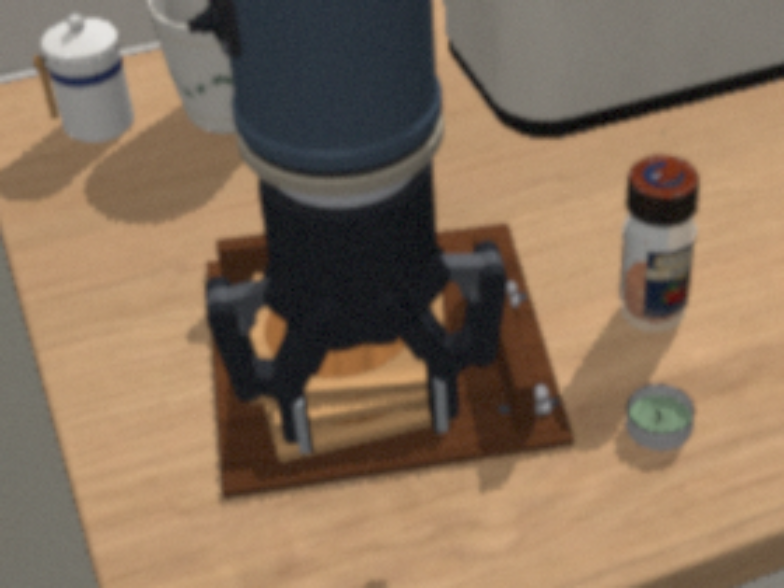

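The view shows the fingers open to 60 mm, in front of the pile and above it. The candle at (660,415) and the jar are clear. Next I lower the fingers to feel the worktop and find the tip height.

Converted, 50 mm is 0.1, 25 mm is 0.05.

```bash
python3 nudge.py '[0, 0, 0.05, 0, 0, 0, 60, 0, 0, 0.1, 0, 0, 0, 60, 0, 0, 0.1, 0, 0, 0, 60]'|grep -E 'pos|for'; python3 nudge.py '[0, 0, 0.003, 0, 0, 0, 60, 0, 0, 0.006, 0, 0, 0, 60, 0, 0, 0.006, 0, 0, 0, 60]'|grep -E 'pos|for';python3 nudge.py '[0, 0, 0.002, 0, 0, 0, 60, 0, 0, 0.004, 0, 0, 0, 60, 0, 0, 0.004, 0, 0, 0, 60]'|grep -E 'pos|for'
```

```text
position: [397.8, 283.9, 10.1]
force: [-1.1, -0.7, -0.9]
grip_force: 0.0
position: [398.7, 283.3, 7.9]
force: [0.5, 0.0, 0.3]
grip_force: 0.0
position: [398.4, 282.9, 5.2]
force: [-0.4, -0.2, -0.6]
grip_force: 0.0
```

Converted, 2 mm is 0.004, 1 mm is 0.002.

```bash
python3 nudge.py '[0, 0, 0.002, 0, 0, 0, 60, 0, 0, 0.004, 0, 0, 0, 60, 0, 0, 0.004, 0, 0, 0, 60]'|grep -E 'pos|for'; python3 nudge.py '[0, 0, 0.002, 0, 0, 0, 60, 0, 0, 0.004, 0, 0, 0, 60, 0, 0, 0.004, 0, 0, 0, 60]'|grep -E 'pos|for'
```

```text
position: [398.4, 282.9, 3.2]
force: [0.9, 0.0, -0.3]
grip_force: 0.0
position: [398.4, 282.9, 1.2]
force: [0.6, 0.4, -0.5]
grip_force: 0.0
```

Converted, 1.5 mm is 0.003, 1 mm is 0.002.

```bash
python3 nudge.py '[0, 0, 0.002, 0, 0, 0, 60, 0, 0, 0.003, 0, 0, 0, 60, 0, 0, 0.003, 0, 0, 0, 60]'|grep -E 'pos|for'; python3 nudge.py '[0, 0, 0.002, 0, 0, 0, 60, 0, 0, 0.003, 0, 0, 0, 60, 0, 0, 0.003, 0, 0, 0, 60]'|grep -E 'pos|for'
```

```text
position: [398.5, 282.9, -0.3]
force: [-0.0, -0.6, 0.1]
grip_force: 0.0
position: [398.4, 282.9, -1.8]
force: [0.1, -0.5, 0.3]
grip_force: 0.0
```

Converted, 1.5 mm is 0.003, 1 mm is 0.002.

```bash
python3 nudge.py '[0, 0, 0.002, 0, 0, 0, 60, 0, 0, 0.003, 0, 0, 0, 60, 0, 0, 0.003, 0, 0, 0, 60]'|grep -E 'pos|for'; python3 nudge.py '[0, 0, 0.002, 0, 0, 0, 60, 0, 0, 0.002, 0, 0, 0, 60]'|grep -E 'pos|for'
```

```text
position: [398.4, 282.9, -3.3]
force: [-0.2, -0.0, 0.1]
grip_force: 0.0
position: [398.4, 282.9, -4.3]
force: [0.1, 0.4, -0.0]
grip_force: 0.0
```

Converted, 1 mm is 0.002.

```bash
python3 nudge.py '[0, 0, 0.002, 0, 0, 0, 60, 0, 0, 0.002, 0, 0, 0, 60]'|grep -E 'pos|for'; python3 nudge.py '[0, 0, 0.002, 0, 0, 0, 60, 0, 0, 0.002, 0, 0, 0, 60]'|grep -E 'pos|for'
```

```text
position: [398.5, 283.0, -5.0]
force: [-0.9, 0.3, 4.7]
grip_force: 2.4
position: [398.5, 283.0, -5.1]
force: [-2.7, -1.1, 21.8]
grip_force: 10.7
```

Contact came at TCP z = -5, so the tips sit 5 mm above the TCP at this opening. I'll raise the tips to about 9 mm and move in.

```bash
python3 nudge.py '[0, 0, -0.02, 0, 0, 0, 60, 0, 0, -0.02, 0, 0, 0, 60, 0, 0, -0.02, 0, 0, 0, 60]'|grep -E 'pos|for'; python3 nudge.py '[-0.016, 0, 0, 0, 0, 0, 60, -0.028, 0, 0, 0, 0, 0, 60, -0.04, 0, 0, 0, 0, 0, 60, -0.04, 0, 0, 0, 0, 0, 60]'|grep -E 'pos|for'; python3 goal.py -29 4 4 1.5708;  python3 nudge.py '[-0.006, 0, 0, 0, 0, 0, 60, -0.012, 0, 0, 0, 0, 0, 60, -0.018, 0, 0, 0, 0, 0, 60, -0.024, 0, 0, 0, 0, 0, 60, -0.024, 0, 0, 0, 0, 0, 60]'|grep -E 'pos|for'; python3 goal.py -29 4 4 1.5708
```

```text
position: [398.5, 283.0, 3.7]
force: [0.6, -0.5, 0.0]
grip_force: 0.0
position: [418.7, 278.5, 3.7]
force: [-0.3, 0.4, -0.8]
grip_force: 0.0
d [-62.2  -0.2  -0.3] rot [ 0.      0.0003 -0.0011] tray now [-91.2   4.3] 3.7
F tray [-0.34  0.35] -0.82 w 60.14728574457926 t 5.95
position: [430.1, 276.3, 3.8]
force: [-0.2, 0.4, -0.1]
grip_force: 0.0
d [-50.7  -0.4  -0.2] rot [ 0.0001  0.0002 -0.0005] tray now [-79.7   4.4] 3.8
F tray [-0.28  0.38] -0.06 w 59.882522025477854 t 6.575
```

Converted, -10 mm is -0.02, -8 mm is -0.016.

```bash
python3 nudge.py '[-0.004, 0, 0, 0, 0, 0, 60, -0.008, 0, 0, 0, 0, 0, 60, -0.012, 0, 0, 0, 0, 0, 60, -0.016, 0, 0, 0, 0, 0, 60, -0.02, 0, 0, 0, 0, 0, 60]'|grep -E 'pos|for'; python3 goal.py -29 4 4 1.5708;  python3 nudge.py '[-0.004, 0, 0, 0, 0, 0, 60, -0.008, 0, 0, 0, 0, 0, 60, -0.012, 0, 0, 0, 0, 0, 60, -0.016, 0, 0, 0, 0, 0, 60, -0.02, 0, 0, 0, 0, 0, 60]'|grep -E 'pos|for'; python3 goal.py -29 4 4 1.5708
python3 - <<'E'
from bench import env, imaging
import cv2
cv2.imwrite("pics/t2.png",cv2.resize(imaging.read_camera("top")["color"][140:310,150:360,::-1],None,fx=3.5,fy=3.5,interpolation=2))
E
```

```text
position: [439.7, 274.2, 3.8]
force: [-0.9, -0.2, -0.3]
grip_force: 0.2
d [-40.8  -0.4  -0.2] rot [-0.     -0.     -0.0001] tray now [-69.8   4.5] 3.8
F tray [-0.8  -0.32] -0.29 w 59.913493007098715 t 7.2
position: [449.4, 272.1, 3.8]
force: [-1.5, -0.4, 0.1]
grip_force: 0.5
d [-30.9  -0.3  -0.2] rot [-0.0002 -0.0002 -0.0001] tray now [-59.9   4.3] 3.8
F tray [-1.35 -0.73] 0.12 w 60.06344151249066 t 7.825
```

View pics/t2.png

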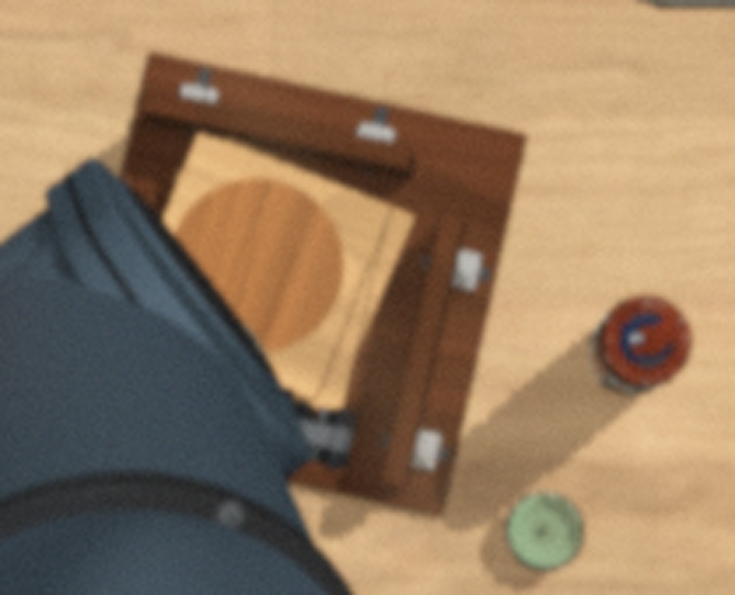

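The pile is sliding back. The top coaster's back-left corner at (200,132) nears the back bar, and the right finger is at (325,430), still well clear of the side bar at x≈440.

Converted, -6 mm is -0.012, -5 mm is -0.01.

```bash
python3 nudge.py '[-0.002, 0, 0, 0, 0, 0, 60, -0.004, 0, 0, 0, 0, 0, 60, -0.006, 0, 0, 0, 0, 0, 60, -0.008, 0, 0, 0, 0, 0, 60, -0.01, 0, 0, 0, 0, 0, 60, -0.012, 0, 0, 0, 0, 0, 60]'>/dev/null; python3 goal.py -29 4 4 1.5708;  python3 nudge.py '[-0.002, 0, 0, 0, 0, 0, 60, -0.004, 0, 0, 0, 0, 0, 60, -0.006, 0, 0, 0, 0, 0, 60, -0.008, 0, 0, 0, 0, 0, 60, -0.01, 0, 0, 0, 0, 0, 60]'>/dev/null; python3 goal.py -29 4 4 1.5708
```

```text
d [-24.9  -0.4  -0.2] rot [-0.     -0.     -0.0001] tray now [-53.9   4.4] 3.8
F tray [ 0.26 -0.31] -0.77 w 60.154805796694525 t 8.625
d [-19.9  -0.4  -0.2] rot [-0.     -0.     -0.0001] tray now [-48.9   4.4] 3.8
F tray [-2.    0.29] -1.19 w 59.76403860662054 t 9.25
```

Converted, -3 mm is -0.006, -2.5 mm is -0.005.

```bash
python3 nudge.py '[-0.001, 0, 0, 0, 0, 0, 60, -0.002, 0, 0, 0, 0, 0, 60, -0.003, 0, 0, 0, 0, 0, 60, -0.004, 0, 0, 0, 0, 0, 60, -0.005, 0, 0, 0, 0, 0, 60, -0.006, 0, 0, 0, 0, 0, 60]'>/dev/null; python3 goal.py -29 4 4 1.5708;  python3 nudge.py '[-0.001, 0, 0, 0, 0, 0, 60, -0.002, 0, 0, 0, 0, 0, 60, -0.003, 0, 0, 0, 0, 0, 60]'>/dev/null; python3 goal.py -29 4 4 1.5708
```

```text
d [-16.9  -0.4  -0.2] rot [-0.0001 -0.     -0.0001] tray now [-45.9   4.4] 3.8
F tray [-1.85 -0.42] -0.0 w 60.10468409734215 t 10.0
d [-15.4  -0.4  -0.2] rot [ 0.      0.     -0.0001] tray now [-44.4   4.4] 3.8
F tray [-0.41 -0.8 ] -0.23 w 59.585498262704505 t 10.375
```

Converted, -1.5 mm is -0.003, -1 mm is -0.002.

```bash
python3 nudge.py '[-0.001, 0, 0, 0, 0, 0, 60, -0.002, 0, 0, 0, 0, 0, 60, -0.003, 0, 0, 0, 0, 0, 60]'>/dev/null; python3 goal.py -29 4 4 1.5708;  python3 nudge.py '[-0.0008, 0, 0, 0, 0, 0, 60, -0.0016, 0, 0, 0, 0, 0, 60]'>/dev/null; python3 goal.py -29 4 4 1.5708
```

```text
d [-13.9  -0.4  -0.2] rot [-0.     -0.     -0.0001] tray now [-42.9   4.4] 3.8
F tray [-1.43 -0.42] 0.76 w 59.85279024601905 t 10.75
d [-13.1  -0.4  -0.2] rot [-0.     -0.     -0.0001] tray now [-42.1   4.4] 3.8
F tray [-1.31 -0.39] -0.06 w 59.90568827385887 t 11.0
```

Converted, -0.6 mm is -0.0012, -0.3 mm is -0.0006.

```bash
python3 nudge.py '[-0.0006, 0, 0, 0, 0, 0, 60, -0.0012, 0, 0, 0, 0, 0, 60]'>/dev/null; python3 goal.py -29 4 4 1.5708
```

```text
d [-12.6  -0.4  -0.2] rot [-0.     -0.0001 -0.0001] tray now [-41.6   4.4] 3.8
F tray [-1.06  0.16] -0.41 w 60.20296668325693 t 11.25
```

Converted, -0.5 mm is -0.001.

```bash
python3 nudge.py '[-0.001, 0, 0, 0, 0, 0, 60, -0.001, 0, 0, 0, 0, 0, 60]'>/dev/null; python3 goal.py -29 4 4 1.5708;python3 nudge.py '[-0.001, 0, 0, 0, 0, 0, 60, -0.001, 0, 0, 0, 0, 0, 60]'>/dev/null; python3 goal.py -29 4 4 1.5708
```

```text
d [-12.   -0.5  -0.2] rot [ 0.      0.0001 -0.0002] tray now [-41.    4.5] 3.8
F tray [-1.18  0.17] -0.55 w 60.070019749243 t 11.5
d [-11.7  -0.4  -0.2] rot [-0.0001 -0.0003 -0.0001] tray now [-40.7   4.4] 3.8
F tray [-2.02  0.24] 0.05 w 60.069873214661136 t 11.75
```

Converted, -0.5 mm is -0.001.

```bash
python3 nudge.py '[-0.001, 0, 0, 0, 0, 0, 60, -0.001, 0, 0, 0, 0, 0, 60]'>/dev/null; python3 goal.py -29 4 4 1.5708
```

```text
d [-11.7  -0.4  -0.3] rot [-0.0003 -0.001   0.0002] tray now [-40.7   4.4] 3.7
F tray [-5.34  0.42] 1.37 w 60.47736518068615 t 12.0
```

Converted, -0.4 mm is -0.0008.

```bash
python3 nudge.py '[-0.0008, 0, 0, 0, 0, 0, 60, -0.0008, 0, 0, 0, 0, 0, 60]'>/dev/null; python3 goal.py -29 4 4 1.5708
```

```text
d [-11.7  -0.4  -0.4] rot [-0.0006 -0.0015  0.0004] tray now [-40.7   4.4] 3.6
F tray [-5.62  0.07] 0.76 w 59.84095798998762 t 12.25
```

Converted, -0.3 mm is -0.0006.

```bash
python3 nudge.py '[-0.0006, 0, 0, 0, 0, 0, 60, -0.0006, 0, 0, 0, 0, 0, 60]'>/dev/null; python3 goal.py -29 4 4 1.5708
```

```text
d [-11.7  -0.4  -0.4] rot [-0.0007 -0.0019  0.0005] tray now [-40.7   4.4] 3.6
F tray [-7.38  0.77] 1.41 w 60.18012077941377 t 12.5
```

Converted, -0.6 mm is -0.0012.

```bash
python3 nudge.py '[-0.0012, 0, 0, 0, 0, 0, 60, -0.0012, 0, 0, 0, 0, 0, 60]'>/dev/null; python3 goal.py -29 4 4 1.5708
```

```text
d [-11.7  -0.3  -0.5] rot [-0.0011 -0.0028  0.0007] tray now [-40.7   4.3] 3.5
F tray [-7.87  1.18] 1.38 w 59.783478422315646 t 12.75
```

Converted, -0.5 mm is -0.001.

```bash
python3 nudge.py '[-0.001, 0, 0, 0, 0, 0, 60, -0.001, 0, 0, 0, 0, 0, 60]'>/dev/null; python3 goal.py -29 4 4 1.5708
```

```text
d [-11.7  -0.4  -0.6] rot [-0.0013 -0.0035  0.001 ] tray now [-40.7   4.3] 3.4
F tray [-11.42   2.1 ] 2.03 w 60.21588681886951 t 13.0
```

Converted, -0.4 mm is -0.0008.

```bash
python3 nudge.py '[-0.0008, 0, 0, 0, 0, 0, 60, -0.0008, 0, 0, 0, 0, 0, 60, -0.0008, 0, 0, 0, 0, 0, 60]'>/dev/null; python3 goal.py -29 4 4 1.5708
```

```text
d [-11.7  -0.3  -0.7] rot [-0.0015 -0.0041  0.0012] tray now [-40.7   4.3] 3.4
F tray [-11.96   1.44] 1.15 w 59.826695409980516 t 13.375
```

Home against the back stop at about 12 N. I'll back off, rise, and move to the left side.

Converted, -110 mm is -0.22, -60 mm is -0.12.

```bash
python3 nudge.py '[0.006, 0, 0, 0, 0, 0, 60, 0.02, 0, 0, 0, 0, 0, 60, 0.08, 0, 0, 0, 0, 0, 60, 0.11, 0, 0, 0, 0, 0, 60, 0.11, 0, -0.12, 0, 0, 0, 60, 0.11, 0, -0.22, 0, 0, 0, 60, 0.11, 0, -0.22, 0, 0, 0, 60]'>/dev/null;  python3 goal.py 18 130 110 0
```

```text
d [-108.8  123.8    8.7] rot [ 8.4000e-03 -3.0000e-04  1.5703e+00] tray now [-90.9   6.2] 117.4
F tray [-0.28  0.27] -0.57 w 60.02863114870395 t 14.25
```

Converted, 124 mm is 0.248, -108 mm is -0.216, 1.57 rad is 0.2499.

```bash
python3 nudge.py '[0, 0.12, 0, 0, 0, 0.0286, 60, 0, 0.248, 0, 0, 0, 0.0573, 60, -0.08, 0.248, 0, 0, 0, 0.0859, 60, -0.16, 0.248, 0, 0, 0, 0.1146, 60, -0.216, 0.248, 0, 0, 0, 0.1432, 60, -0.216, 0.248, 0, 0, 0, 0.1719, 60, -0.216, 0.248, 0, 0, 0, 0.2005, 60, -0.216, 0.248, 0, 0, 0, 0.2292, 60, -0.216, 0.248, 0, 0, 0, 0.2499, 60, -0.216, 0.248, 0, 0, 0, 0.2499, 60, -0.216, 0.248, 0, 0, 0, 0.2499, 60]'>/dev/null;  python3 goal.py 18 130 40 0
python3 - <<'E'
from bench import env, imaging
import cv2
cv2.imwrite("pics/t3.png",cv2.resize(imaging.read_camera("top")["color"][140:310,150:360,::-1],None,fx=3.5,fy=3.5,interpolation=2))
E
```

```text
d [ 1.8  2.8 73.3] rot [0.     0.0007 0.0036] tray now [ 15.2 128.3] 113.3
F tray [0.21 1.11] -0.57 w 60.120775508755756 t 15.625
```

View pics/t3.png

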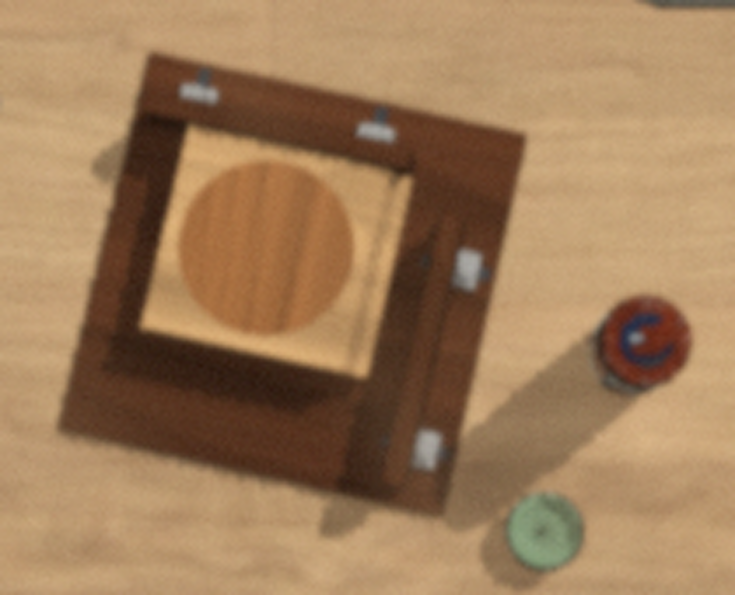

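The pile is now square against the back bar, with its front edge running from (140,330) to (365,378). Its right edge is still clear of the side bar. Next I lower the tool on the left side.

Converted, 109 mm is 0.218, 100 mm is 0.2, 0.003 rad is 0.0005.

```bash
python3 nudge.py '[0, 0.006, 0.11, 0, 0, 0, 60, 0, 0.006, 0.2, 0, 0, 0.0005, 60, 0, 0.006, 0.218, 0, 0, 0.0005, 60, 0, 0.006, 0.218, 0, 0, 0.0005, 60, 0, 0.006, 0.218, 0, 0, 0.0005, 60]'>/dev/null;  python3 goal.py 18 28 4 0; python3 nudge.py '[-0.03, 0, 0, 0, 0, 0, 60, -0.06, 0, 0, 0, 0, 0, 60, -0.08, 0, 0, 0, 0, 0, 60, -0.096, 0, 0, 0, 0, 0, 60, -0.104, 0, 0, 0, 0, 0, 60, -0.104, 0, 0, 0, 0, 0, 60]'>/dev/null;  python3 goal.py 18 28 4 0
```

```text
d [-101.2   -1.1    2.6] rot [ 0.0021 -0.0022 -0.0021] tray now [ 19.3 129.2] 6.8
F tray [-0.46  1.19] 0.13 w 59.87287045525313 t 16.3
d [-48.4   0.    0.8] rot [-0.0001 -0.0001 -0.0025] tray now [18.1 76.4] 4.8
F tray [-0.2   0.83] 0.58 w 59.88209033473058 t 17.05
```

Converted, -14 mm is -0.028, -12 mm is -0.024, -0.0025 rad is -0.0004.

```bash
python3 nudge.py '[-0.006, 0, 0.0016, 0, 0, -0.0004, 60, -0.012, 0, 0.0016, 0, 0, -0.0004, 60, -0.018, 0, 0.0016, 0, 0, -0.0004, 60, -0.024, 0, 0.0016, 0, 0, -0.0004, 60, -0.028, 0, 0.0016, 0, 0, -0.0004, 60]'>/dev/null;  python3 goal.py 18 28 4 0; python3 nudge.py '[-0.003, 0, 0, 0, 0, 0, 60, -0.006, 0, 0, 0, 0, 0, 60, -0.009, 0, 0, 0, 0, 0, 60, -0.012, 0, 0, 0, 0, 0, 60, -0.015, 0, 0, 0, 0, 0, 60, -0.018, 0, 0, 0, 0, 0, 60]'>/dev/null;  python3 goal.py 18 28 4 0
```

```text
d [-34.3  -0.    0. ] rot [-0.     -0.0001  0.0001] tray now [18.  62.3] 4.0
F tray [-0.51  0.78] 0.31 w 59.35957337951877 t 17.675
d [-25.4  -0.   -0. ] rot [-0.      0.      0.0002] tray now [18.  53.4] 4.0
F tray [0.28 0.29] -0.63 w 59.917907947587736 t 18.425
```

Converted, -9 mm is -0.018, -7.5 mm is -0.015.

```bash
python3 nudge.py '[-0.003, 0, 0, 0, 0, 0, 60, -0.006, 0, 0, 0, 0, 0, 60, -0.009, 0, 0, 0, 0, 0, 60, -0.012, 0, 0, 0, 0, 0, 60, -0.015, 0, 0, 0, 0, 0, 60, -0.018, 0, 0, 0, 0, 0, 60]'>/dev/null;  python3 goal.py 18 28 4 0; python3 nudge.py '[-0.002, 0, 0, 0, 0, 0, 60, -0.004, 0, 0, 0, 0, 0, 60, -0.006, 0, 0, 0, 0, 0, 60, -0.008, 0, 0, 0, 0, 0, 60, -0.01, 0, 0, 0, 0, 0, 60, -0.012, 0, 0, 0, 0, 0, 60]'>/dev/null;  python3 goal.py 18 28 4 0
```

```text
d [-16.4   0.    0. ] rot [ 0.     -0.0001  0.0003] tray now [18.  44.4] 4.0
F tray [0.05 0.21] -0.21 w 60.037127876359044 t 19.175
d [-10.4   0.   -0. ] rot [-0.      0.      0.0002] tray now [18.  38.4] 4.0
F tray [0.74 1.34] -0.11 w 59.74405440210738 t 19.925
```

Converted, -4.5 mm is -0.009, -4 mm is -0.008.

```bash
python3 nudge.py '[-0.002, 0, 0, 0, 0, 0, 60, -0.004, 0, 0, 0, 0, 0, 60, -0.006, 0, 0, 0, 0, 0, 60, -0.007, 0, 0, 0, 0, 0, 60, -0.008, 0, 0, 0, 0, 0, 60, -0.009, 0, 0, 0, 0, 0, 60]'>/dev/null;  python3 goal.py 18 28 4 0; python3 nudge.py '[-0.001, 0, 0, 0, 0, 0, 60, -0.002, 0, 0, 0, 0, 0, 60, -0.003, 0, 0, 0, 0, 0, 60]'>/dev/null;  python3 goal.py 18 28 4 0
```

```text
d [-7.3 -0.1  0.2] rot [ 0.0006 -0.0018  0.0007] tray now [18.1 35.3] 4.2
F tray [-0.84  6.82] -0.91 w 60.15111248157033 t 20.675
d [-7.3 -0.2  0.4] rot [ 0.0012 -0.0037  0.0014] tray now [18.2 35.3] 4.4
F tray [-0.25 11.  ] -0.26 w 59.93670408731051 t 21.05
```

```bash
python3 nudge.py '[-0.001, 0, 0, 0, 0, 0, 60, -0.002, 0, 0, 0, 0, 0, 60]'>/dev/null;  python3 goal.py 18 28 4 0
```

```text
d [-7.3 -0.2  0.5] rot [ 0.0016 -0.005   0.0019] tray now [18.2 35.3] 4.5
F tray [-0.36 13.76] -1.1 w 60.08025058600244 t 21.3
```

Converted, -1 mm is -0.002, -0.5 mm is -0.001.

```bash
python3 nudge.py '[-0.001, 0, 0, 0, 0, 0, 60, -0.002, 0, 0, 0, 0, 0, 60]'>/dev/null;  python3 goal.py 18 28 4 0
```

```text
d [-7.4 -0.2  0.6] rot [ 0.002  -0.0063  0.0023] tray now [18.2 35.4] 4.7
F tray [-0.83 16.38] -1.73 w 59.94111700382065 t 21.55
```

Firm contact at about 14–16 N, so I'll back off and look.

Converted, -100 mm is -0.2, -60 mm is -0.12.

```bash
python3 nudge.py '[0.006, 0, 0, 0, 0, 0, 60, 0.016, 0, 0, 0, 0, 0, 60, 0.06, 0, 0, 0, 0, 0, 60, 0.12, 0, 0, 0, 0, 0, 60, 0.2, 0, 0, 0, 0, 0, 60, 0.2, 0, -0.12, 0, 0, 0, 60, 0.2, 0, -0.2, 0, 0, 0, 60, 0.2, 0, -0.2, 0, 0, 0, 60]'>/dev/null;  python3 goal.py 18 130 110 0
python3 - <<'E'
from bench import env, imaging
import cv2,pickle
d={n:imaging.read_camera(n) for n in("top","scene")}; pickle.dump(d,open("c4.pkl","wb"))
cv2.imwrite("pics/t4.png",cv2.resize(d["top"]["color"][145:295,160:305,::-1],None,fx=4,fy=4,interpolation=2))
cv2.imwrite("pics/s4.png",cv2.resize(d["scene"]["color"][160:285,140:300,::-1],None,fx=4.8,fy=4.8,interpolation=2))
E
```

```text
d [-0.8 -1.8 -2.8] rot [ 0.004  -0.0028 -0.0005] tray now [ 19.8 130.8] 107.2
F tray [-0.35  0.22] -0.62 w 60.130020142539344 t 22.55
```

View pics/t4.png

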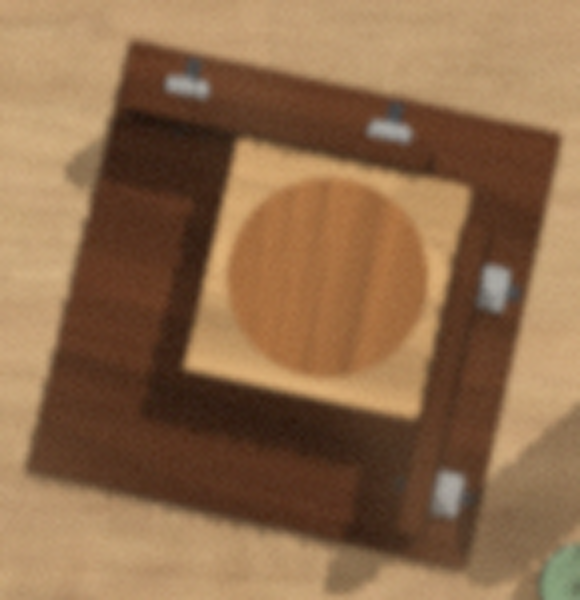

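View pics/s4.png

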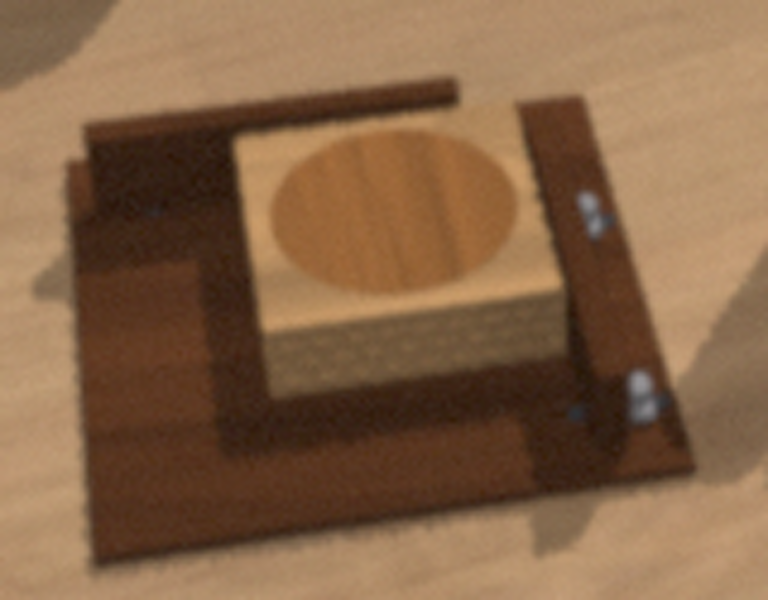

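The pile is one clean block in both views. Its right edge, (470,190)–(418,415), lies along the side bar, and its back edge, (235,138)–(470,185), lies along the back bar. I'll check the numbers before handing in.

```bash
python3 - <<'E'
import pickle,cv2,numpy as np
from h import *
d=pickle.load(open("c4.pkl","rb")); d0=pickle.load(open("c0.pkl","rb")); c=d["top"]
t=np.load("tray.npz")
m=c["color"].astype(int); mask=(m.sum(2)>260).astype(np.uint8); 
poly=np.array([proj(c,np.r_[t["o"]+t["R"]@q,20]) for q in[(80,80),(80,-85),(-75,-78),(-75,75)]]).astype(np.int32)
r=np.zeros_like(mask); cv2.fillPoly(r,[poly],1); mask&=r
cs,_=cv2.findContours(mask,cv2.RETR_EXTERNAL,cv2.CHAIN_APPROX_NONE); k=max(cs,key=cv2.contourArea)
W=np.array([(ray(c,*p[0],38)-t["o"])@t["R"] for p in k]).astype(np.float32)
print(cv2.minAreaRect(W),W.min(0),W.max(0))
for n,(a,b) in{"candle":((285,312),(275,310)),"spice":((225,255),(318,352))}.items():
    print(n,np.abs(d["top"]["color"][a[0] if n=="spice" else 278:a[1],b[0]:b[1]].astype(int)-d0["top"]["color"][a[0] if n=="spice" else 278:a[1],b[0]:b[1]]).mean())
E
```

```text
((22.356414794921875, -25.528759002685547), (101.56106567382812, 101.45597076416016), 89.76332092285156) [-28.534576 -76.48228 ] [72.903465 25.30314 ]
candle 2.447058823529412
spice 2.4415032679738564
```

The outline is a 101.5 mm square, 0.004 rad out of square, and sits against both stops. The candle and jar have not moved.

```bash
python3 -c "
from bench import env, imaging
print(env.finish_job())"
```

```text
the job is handed in; nothing more can be done
None
```

The pile was tapped home against the back stop first (about 12 N), then the side stop (about 16 N); the last pictures show it as one square block against both, the candle and jar unmoved, and I handed the job in at about 23 s, verdict not shown.

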